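# Take the tappet caddy down off its keyhole screws

### The arm

A 6-joint arm with a two-finger parallel gripper is mounted at the origin on a cart in front of the work surface, level with it; the furniture and walls round the work are solid. World frame = base frame: x ahead of the robot, y to its left, z up, the work surface at z = 0. Lengths are in m, angles in degrees, forces in N, time in s.
With the tool pointing down it reaches from about 0.4 to 0.825 m from the base axis. Payload 7 kg.
Tool frame: the origin (TCP) lies between the finger pads, 19 mm behind the fingertips; this is the grasp point; z points along the fingers, y is the line along which they close (so a half turn about z gives the same grasp; the last joint's range is limited). The gripper opens to 88 mm and grips with 3 to 60 N. Pads are 19 mm wide; open, the fingers measure 130 mm over their backs; the gripper's body (78 mm by 193 mm) begins 47 mm behind the grasp point.
Start: joints at [-50.071, 20.546, 0.682, 0, -70.136, -16.507], TCP at [0.268, -0.619, 0.245] pointing down, gripper open.
Joint ranges: [-176.03, 176.03], [-82.01, 121.73], [-58.28, 71.71], [-173.87, 95.51], [-174.79, -0.11], [-173.66, 173.66]. Speed limits (degrees/s): [136.94, 136.94, 172.46, 180, 180, 180].

### API

Orientations are given as [roll, pitch, yaw] about the fixed x, y, z axes, in that order (R = Rz(yaw) Ry(pitch) Rx(roll)).
In Python, from plant import get_obs, snapshot, camera_params, close_job, boxes_of, cut_out, landmark_of gives the robot as it stands.
- The arm moves only by the shell command python3 -m inch 'ROWS' [OPENING]. ROWS is text: rows parted by semicolons, each of 6 numbers parted by spaces: the shift along the tool's x, y, z in units of 30 cm (1.0 is 30 cm), then the turn, a rotation vector about the tool's x, y, z in units of pi rad (1.0 is pi rad). A call has 1 to 10 rows; each row is the pose to reach, as a shift and turn from the pose commanded when the call began, along the tool's axes at that moment, turning the shorter way round; what a row does not reach only later rows make up. A row lasts 1/12 s, in which the tool goes at most 41.7 mm and 7.16 degrees, less where a joint would pass 70% of its speed; a pose out of reach is approached as far as the arm can. A call with a number of a shift or a turn outside -1 to 1 is refused whole. A call with a gripper value outside its range is refused whole. OPENING is the closure, from -1 (fully open) to 1 (shut), set as the call begins (- or left out, the last holds). The fingers move at their own pace and stop on an object; the grip force is fixed at half the most. Time passes only in rows, so rows that repeat a pose let the fingers close. It gives the time, the measured TCP pose, the force, the opening and the grip force at its end, in the units of the state.
- get_obs(): the state, without advancing time (a new reading comes with each control period).
- snapshot(name): name is "side" or "top" or "wrist"; returns the picture (420x560x3 uint8, red, green, blue); there is no depth.
- camera_params(name): a dict with "mtx" (3x3 intrinsics, pixels), "k1" (the pictures are not rectified: a ray, as slopes to the right and down, at radius r is drawn at 1 + k1 r^2 times it, then the intrinsics apply), "rvec" (rotation vector, rad) and "tvec" (3), from world to camera coordinates, as OpenCV has them. Camera axes: x right, y down, z forward; pixel columns grow to the right and rows downward; lengths in m; the calibration is good to about 2 mm. A picture is of the moment at which its call begins: read the wrist's pose just before it. camera_params takes no time and is no camera call; for the wrist camera it gives the pose at the moment of the call.
- close_job(): hands the job in; it is judged then, once.
Trained networks look in the newest picture that a camera, given by its name, has taken for a name from the list of things; names that differ only in an ending like _2 or _b are one class to them, and where a whole thing is asked for, a point or a joint stands for the part that bears it (a point fixed in the world has none). Each returns a list of dicts, best first, with "p" (0 to 1); they miss things now and then, are a little off and sometimes report something else, mostly with a low value. They report only what shows in the picture. A call takes as long as a camera call.
- boxes_of(camera, thing): "rect" ([left, top, width, height] in pixels, round what is visible of it).
- cut_out(camera, thing): "pixels" (420x560 bool, what is visible of it) and "rect" ([left, top, width, height] in pixels, round what is visible of it).
- landmark_of(camera, thing): "uv" ([column, row] in pixels: a listed point, or the origin of a listed thing).
The state is a dict: "clock": time; "joint_pos": joint angles; "qvel": joint speeds; "tau": joint torques, N m; "tool_pos": TCP position; "orientation": TCP orientation; "force": force on the tool from outside, world axes, zero at the start; "moment": the same for the moment, N m; "opening": finger opening in m; "gripper_force": force on a finger pad.
Only numpy, scipy, OpenCV 4.12 (cv2) and the standard library are available. Lean on these libraries where they do the work, as an engineer would, in place of code of your own. Each camera call takes 0.05 s, during which the arm holds its last target. There are 200 camera calls.

### The job

Take the metal tappet caddy down from the two screws on the plywood board: lift it, feel which way it is free to slide (a hidden stop blocks the other), shift it that way until its openings are over the screw heads, and pull it off without wrenching it. Keep it upright, lower it until it stands in the middle of the square rubber mat while you still hold it, then let go. The two tappets must stay in it, one each side of its middle web, and the mug, sprocket and piston must be left where they are.

Things in the scene. Friction and masses are not known exactly. Their poses are not given: they have to be found in the camera images.
- board: Upright plywood board, 210 mm wide, 344 high with its ledge, fixed to the bench on a dark steel foot 12 high that reaches 60 in front of the face. Origin: on the bench under the middle of the front face; x into the board (away from the robot), y to the left, z up.
- ledge (a point): Middle of the front lower edge of the wooden ledge on top of the board: 57 mm in front of the face, 330 above the bench, over the full width. A tool pointing straight down at the caddy meets it; one tilted 35 to 40 degrees (fingers pointing down and into the board) clears it. Axes as the board's.
- screw_left (a point): Centre of the outer face of the left screw's head, 21 mm in front of the board's face, 42 left of its middle, 200 above the bench. Head 14 diameter, 4 thick (its underside 17 from the face); shank 6 diameter. Axes as the board's.
- screw_right (a point): The same for the right screw, 42 mm right of the board's middle. The screws do not give.
- caddy: Aluminium caddy hung on both screws, about 0.54 kg with tappets, varying by 20 percent. Origin: middle of the back sheet's lower rear edge; x into the board, y left, z up. Sheet 156 mm wide, 125 high, 4 thick; spacer flanges behind it, 10 deep; tray in front, walls 34 high, to x -66. Hanging: origin 100 above the bench, about 11 off the face, at board y 0; play 1.5 sideways, 3 off the face.
- caddy_grip (a point): Grip point in the caddy's middle web, an upright plate 12 mm thick across y, from x -64 to the back sheet, top edge at caddy z 105. The point is at caddy x -37, y 0, z 90 (15 below the top edge, 86 above the tray floor). Grip across y, firmly (60 to 100 N), or it swings between the pads. Axes as the caddy's.
- caddy_base (a point): Centre of the caddy's underside, 28 mm in front of its origin. Axes as the caddy's.
- slot_hang (a point): Where the left screw's shank lies in the caddy's sheet while it hangs: caddy y 42, z 100 mm, at the top of an upright slot 9 wide. The sheet has the same set of slots 84 farther right for the right screw. Axes as the caddy's.
- slot_foot (a point): Foot of the upright slot, 14 mm below slot_hang. From here a level slot 9 high leads both ways to a square opening on either side. Lifted 15.5, the caddy stops with the level slot's lower edge on the shanks; 14 is mid-slot. Axes as the caddy's.
- opening_left (a point): Centre of the left opening, 19 by 19 mm, 22 left of slot_foot. The heads pass an opening when the caddy is lifted 14 and shifted 22, each within 2.5. Shifted on, it stops at 28.5 with the opening's far edge on the shanks: 6.5 too far. Then it is pulled toward the robot. Axes as the caddy's.
- opening_right (a point): The other opening, 22 mm right of slot_foot; caddy shifted to its left brings this one over the head. A hidden stop behind the caddy lets it slide only one way, left or right, differing each time: the wrong way it stops dead after 5 to 9 mm. Only feeling tells which. Axes as the caddy's.
- tappet_l: Steel tappet, 33 mm diameter, 26 high, standing loose in the tray left of the web (caddy y about 37). Origin: centre of its underside.
- tappet_r: The same tappet, right of the web (caddy y about -37).
- vice: Blue bench vice, fixed, in front of the board and right of the mug: an obstacle 150 mm wide (y), 175 high, reaching from 160 in front of to 120 behind its origin (x). Origin: on the bench. Pulled off its screws, the caddy must be raised before it goes back over the vice.
- tool_case: Green steel tool case, fixed, behind the mat: an obstacle 410 mm wide (y), 260 deep, 195 high at its front edge, which stands 130 in front of its origin (on the bench, middle of the case).
- mat: Square black rubber mat fixed on the bench, 180 by 180 mm, 4 thick. Origin: centre of its underside, on the bench; z up.
- mug: Green mug, 96 mm high, 86 diameter plus a handle, a bystander. Origin: centre of its underside.
- sprocket: Grey toothed sprocket lying flat, 69 mm diameter, 13 high, a bystander. Origin: centre of its underside.
- piston: Bare aluminium piston, 71 mm diameter, 58 high, a bystander. Origin: centre of its underside.

How it is judged:
By the outcome, as a careful person would: the job done as asked, in the order asked, and still so for the second after the job is handed in, with the robot touching nothing.
It also fails if it takes over 56 s, if anything falls off the work surface, if the arm or the gripper's body presses on something with over 40 N, if the wrist force passes 120 N, or if a joint passes its speed limit or range.

## Working session

There is one attempt and no reset: what is moved stays moved. The work goes in short steps, Python scripts to look and compute and a shell command to move; the robot and the scene stay as the last step left them, time stands still between calls to the robot, and variables do not carry over. Pictures are saved under pics/ and viewed, at most 10 in all, crops included, and the job is handed in when it is done.

```bash
ls; mkdir -p pics; cat > h.py <<'E'
import numpy as np, cv2
from plant import *
from scipy.spatial.transform import Rotation as R
def save(n,f):
    im=snapshot(n); cv2.imwrite('pics/'+f,cv2.cvtColor(im,cv2.COLOR_RGB2BGR)); return im
def ray(cam,uv,p=None):
    p=p or camera_params(cam); K=np.array(p['mtx']); Rm=cv2.Rodrigues(np.array(p['rvec'],float))[0]; t=np.array(p['tvec'],float).ravel()
    d=np.array([(uv[0]-K[0,2])/K[0,0],(uv[1]-K[1,2])/K[1,1]]); s=d.copy()
    for _ in range(30): s=d/(1+p['k1']*(s@s))
    v=Rm.T@np.array([s[0],s[1],1]); return -Rm.T@t, v/np.linalg.norm(v)
def proj(cam,X,p=None):
    p=p or camera_params(cam); Rm=cv2.Rodrigues(np.array(p['rvec'],float))[0]
    c=Rm@np.array(X)+np.array(p['tvec'],float).ravel(); s=c[:2]/c[2]; s=s*(1+p['k1']*(s@s)); K=np.array(p['mtx'])
    return np.array([K[0,0]*s[0]+K[0,2],K[1,1]*s[1]+K[1,2]])
def onz(cam,uv,z,p=None):
    o,v=ray(cam,uv,p); return o+v*(z-o[2])/v[2]
def tri(rs):
    A=sum(np.eye(3)-np.outer(v,v) for o,v in rs); b=sum((np.eye(3)-np.outer(v,v))@o for o,v in rs); return np.linalg.solve(A,b)
E
python3 - <<'E'
from h import *
print(get_obs())
for n in ['side','top']: 
    save(n,n+'0.png'); o,v=ray(n,(280,210)); print(n,o,v)
    for t in ['board','ledge','screw_left','screw_right','caddy','caddy_grip','caddy_base','slot_hang','vice','tool_case','mat','mug','sprocket','piston']:
        r=landmark_of(n,t); print(t,[(np.round(a['uv'],1).tolist(),round(a['p'],2)) for a in r[:2]])
E
```

```text
pics
{'clock': 0.0, 'joint_pos': array([-5.00708118e+01,  2.05907818e+01,  6.33814538e-01, -1.89801950e-02,
       -7.01371276e+01, -1.65078064e+01]), 'qvel': array([-0.0241873 ,  0.0706007 , -0.01546117, -0.03618489, -0.11896557,
       -0.00991166]), 'tau': array([ 1.91359875e-03, -5.82714272e+01,  2.93061680e+01,  6.99740097e+00,
        6.91430309e-03, -1.99353390e-04]), 'tool_pos': array([ 0.2681012 , -0.6189675 ,  0.24443395]), 'orientation': array([ 1.79904713e+02, -9.63190208e-03, -1.56585074e+02]), 'force': array([ 0.49323244,  0.55452687, -0.29447943]), 'moment': array([0.00145287, 0.01990735, 0.02328972]), 'gripper_force': 0.0, 'opening': 0.08790044834843536}
side [-0.3667907  -0.40492154  1.34964059] [ 0.637465    0.19915621 -0.74429509]
board [([318.7, 239.5], 0.96)]
ledge []
screw_left []
screw_right [([317.9, 223.7], 0.19)]
caddy [([318.1, 223.8], 0.77)]
caddy_grip [([312.1, 211.5], 0.9)]
caddy_base [([315.6, 230.3], 0.55)]
slot_hang []
vice [([317.3, 225.0], 0.6)]
tool_case []
mat []
mug [([247.6, 298.4], 0.95)]
sprocket [([251.3, 253.4], 0.75)]
piston [([386.8, 288.3], 0.83)]
top [0.03259383 0.01569954 1.39885408] [ 0.41187559 -0.07837607 -0.90786326]
board [([310.3, 199.4], 0.82)]
ledge [([315.3, 167.4], 0.93), ([310.9, 201.6], 0.25)]
screw_left [([300.0, 177.6], 0.77), ([192.1, 263.2], 0.71)]
screw_right [([322.5, 182.8], 0.59)]
caddy [([310.8, 192.6], 0.82)]
caddy_grip [([310.6, 202.1], 0.62), ([309.0, 189.0], 0.57)]
caddy_base [([309.0, 198.0], 0.82)]
slot_hang [([298.5, 175.0], 0.91)]
vice [([310.4, 197.4], 0.17)]
tool_case []
mat [([191.2, 261.4], 0.8), ([258.9, 240.9], 0.5)]
mug []
sprocket [([258.0, 239.9], 0.82)]
piston [([386.0, 220.9], 0.59), ([299.7, 177.6], 0.2)]
```

```bash
python3 - <<'E'
import cv2,numpy as np
a=cv2.imread('pics/side0.png');b=cv2.imread('pics/top0.png')
cv2.imwrite('pics/top0b.png',cv2.resize(b,(800,600),interpolation=cv2.INTER_CUBIC))
cv2.imwrite('pics/side0b.png',cv2.resize(a,(800,600),interpolation=cv2.INTER_CUBIC))
E
```

```text
(no output)
```

View pics/top0b.png

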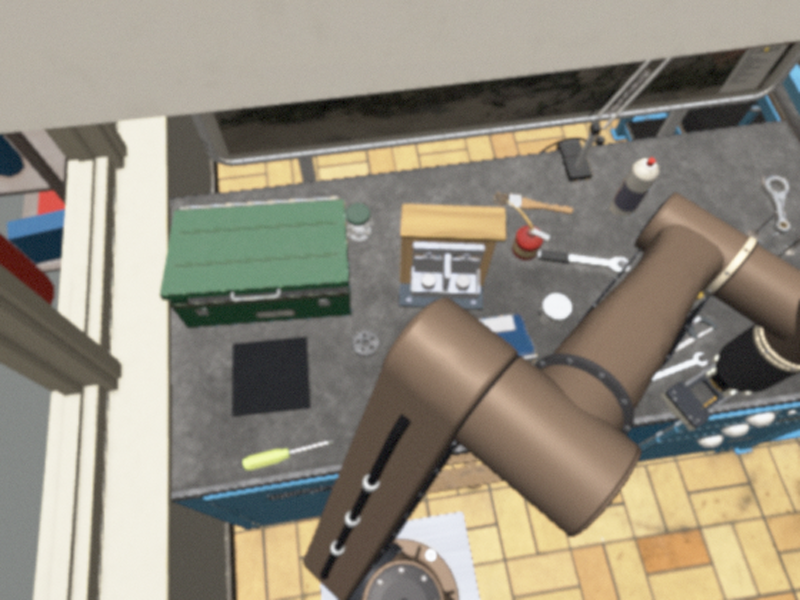

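View pics/side0b.png

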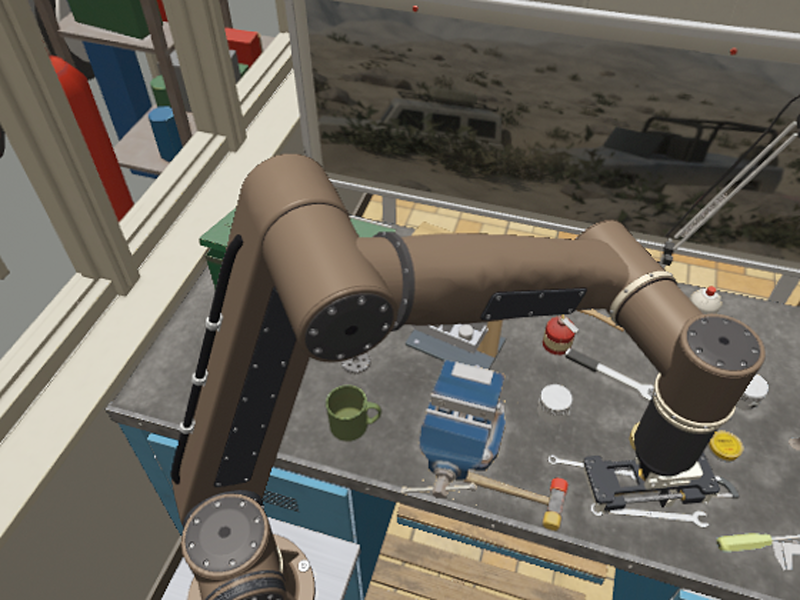

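The top view shows the board at about (453,250), the mat at (271,376), the sprocket at (365,343) and the tool case at (260,260). The side view shows the vice at (463,420), the mug at (348,412) and the piston at (556,400). The arm hides part of the caddy in the side view.

```bash
python3 - <<'E'
from h import *
k=.7
def c(cam,t):
    r=cut_out(cam,t)
    if not r: print(t,'none');return
    m=r[0]['pixels'].astype(np.uint8); cs=max(cv2.findContours(m,0,2)[0],key=cv2.contourArea)
    rc=cv2.boxPoints(cv2.minAreaRect(cs)); ap=cv2.approxPolyDP(cs,4,True).reshape(-1,2); print(cam,t,round(r[0]['p'],2),r[0]['rect'],ap.tolist()); return ap
m=c('top','mat')
P=np.array([onz('top',q,.004) for q in m]);print(P.round(3).tolist(),P.mean(0))
for n,z in [('board',.344),('tool_case',.195)]:
    a=c('top',n)
    if a is not None: print([onz('top',q,z).round(3).tolist() for q in a])
# ledge top corners by eye (800px)
for q in [(401,206),(402,233),(504,208),(505,237)]: print('ledge',onz('top',np.array(q)*k,.344).round(3))
for q in [(401,236),(504,238)]: print('ledgelow',onz('top',np.array(q)*k,.330).round(3))
for q in [(399,306),(482,307)]: print('foot',onz('top',np.array(q)*k,.012).round(3))
print('grip',onz('top',(309,189),.2),onz('top',(310.6,202.1),.2))
for s,z in [((300,177.6),.2),((322.5,182.8),.2),((298.5,175),.2)]: print(onz('top',s,z))
c('side','vice')
print('mug',onz('side',(247.6,298.4),0),'piston',onz('side',(386.8,288.3),0),onz('top',(386,220.9),0),'spr',onz('top',(258,240),0))
for q in [(437,364),(503,372),(422,430),(500,440),(436,480)]: print('vice',onz('side',np.array(q)*k,.17).round(3))
E
```

```text
top mat 0.97 [160.4, 236.4, 58.5, 53.6] [[213, 236], [162, 242], [162, 291], [217, 285]]
[[0.603, 0.141, 0.004], [0.608, 0.316, 0.004], [0.436, 0.323, 0.004], [0.428, 0.144, 0.004]] [0.5188363  0.23094166 0.004     ]
top board 0.96 [282.1, 141.6, 74.6, 76.0] [[283, 143], [280, 212], [297, 215], [304, 209], [287, 207], [291, 169], [340, 173], [336, 207], [318, 210], [336, 216], [345, 172], [354, 166], [352, 147]]
[[0.722, -0.118, 0.344], [0.505, -0.074, 0.344], [0.49, -0.118, 0.344], [0.504, -0.14, 0.344], [0.517, -0.096, 0.344], [0.632, -0.126, 0.344], [0.599, -0.261, 0.344], [0.497, -0.227, 0.344], [0.495, -0.177, 0.344], [0.471, -0.221, 0.344], [0.6, -0.275, 0.344], [0.615, -0.305, 0.344], [0.678, -0.314, 0.344]]
top tool_case 0.31 [282.0, 140.7, 74.4, 77.2] [[283, 143], [280, 212], [296, 215], [304, 209], [287, 207], [291, 168], [334, 170], [339, 174], [336, 207], [319, 210], [336, 216], [346, 173], [354, 166], [353, 147]]
[[0.819, -0.137, 0.195], [0.572, -0.087, 0.195], [0.555, -0.134, 0.195], [0.571, -0.162, 0.195], [0.586, -0.111, 0.195], [0.721, -0.147, 0.195], [0.692, -0.283,
[... 222 characters left out ...]
03  0.344]
ledge [ 0.682 -0.317  0.344]
ledge [ 0.615 -0.303  0.344]
ledgelow [ 0.657 -0.101  0.33 ]
ledgelow [ 0.621 -0.305  0.33 ]
foot [ 0.646 -0.099  0.012]
foot [ 0.612 -0.302  0.012]
grip [ 0.63432555 -0.18950078  0.2       ] [ 0.58858673 -0.18586203  0.2       ]
[ 0.67889365 -0.16879891  0.2       ]
[ 0.64952085 -0.2358833   0.2       ]
[ 0.68894222 -0.1657489   0.2       ]
vice none
mug [ 0.39912895 -0.05725434  0.        ] piston [ 0.56764494 -0.4714716   0.        ] [ 0.56764094 -0.46963336  0.        ] spr [ 0.56566012 -0.01132125  0.        ]
vice [ 0.495 -0.216  0.17 ]
vice [ 0.516 -0.351  0.17 ]
vice [ 0.334 -0.23   0.17 ]
vice [ 0.357 -0.378  0.17 ]
vice [ 0.24  -0.283  0.17 ]
```

```bash
cat >> h.py <<'E'
def RT(yawb,tilt):
    a,t=np.radians([yawb,tilt]); xb=np.array([np.cos(a),np.sin(a),0]); yb=np.array([-np.sin(a),np.cos(a),0])
    z=np.sin(t)*xb-np.cos(t)*np.array([0,0,1]); return np.column_stack([np.cross(yb,z),yb,z])
def rel(p,Rt,p0=None,R0=None):
    o=get_obs(); p0=o['tool_pos'] if p0 is None else p0; R0=R.from_euler('xyz',o['orientation'],degrees=True).as_matrix() if R0 is None else R0
    s=R0.T@(np.array(p)-p0)/.3; w=R.from_matrix(R0.T@Rt).as_rotvec()/np.pi
    return np.round(np.r_[s,w],4).tolist()
E
python3 - <<'E'
from h import *
print(rel((.42,-.40,.33),RT(-10,20)))
print(rel((.56,-.19,.31),RT(-10,37),np.array((.42,-.40,.33)),RT(-10,20)))
E
```

```text
[-0.7547, 0.4699, -0.2821, 0.0324, -0.1079, 0.1838]
[-0.2948, 0.7704, 0.1783, -0.0, -0.0944, -0.0]
```

```bash
A='-0.755 0.47 -0.282 0.0324 -0.108 0.184'; python3 -m inch '-0.755 0.47 -0.282 0.0324 -0.108 0.184; -0.755 0.47 -0.282 0.0324 -0.108 0.184; -0.755 0.47 -0.282 0.0324 -0.108 0.184; -0.755 0.47 -0.282 0.0324 -0.108 0.184; -0.755 0.47 -0.282 0.0324 -0.108 0.184; -0.755 0.47 -0.282 0.0324 -0.108 0.184; -0.755 0.47 -0.282 0.0324 -0.108 0.184; -0.755 0.47 -0.282 0.0324 -0.108 0.184; -0.755 0.47 -0.282 0.0324 -0.108 0.184' && python3 -m inch '-0.295 0.77 0.178 0 -0.0944 0; -0.295 0.77 0.178 0 -0.0944 0; -0.295 0.77 0.178 0 -0.0944 0; -0.295 0.77 0.178 0 -0.0944 0; -0.295 0.77 0.178 0 -0.0944 0; -0.295 0.77 0.178 0 -0.0944 0; -0.295 0.77 0.178 0 -0.0944 0; -0.295 0.77 0.178 0 -0.0944 0; -0.295 0.77 0.178 0 -0.0944 0; -0.295 0.77 0.178 0 -0.0944 0'
python3 - <<'E'
from h import *
p=camera_params('wrist'); im=save('wrist','w1.png'); o=get_obs(); print(o['clock'],o['tool_pos'],o['orientation'])
for n in ['wrist','side','top']:
    if n!='wrist': save(n,n+'1.png')
    for t in ['ledge','screw_left','screw_right','caddy','caddy_grip','caddy_base','slot_hang']+([] if n=='wrist' else ['vice','mat']):
        r=landmark_of(n,t); print(n,t,[(np.round(a['uv'],1).tolist(),round(a['p'],2)) for a in r[:2]])
E
```

```text
clock: 2.45
tool_pos: [0.4209, -0.3986, 0.3314]
orientation: [-180.0, 20.1, 170.2]
force: [-0.0, -0.2, -0.5]
opening: 0.0879
gripper_force: 0.0
clock: 3.28
tool_pos: [0.5599, -0.1911, 0.3094]
orientation: [-180.0, 36.9, 169.9]
force: [-0.6, 0.5, 0.5]
opening: 0.0875
gripper_force: 0.0
3.3333 [ 0.55990468 -0.19131762  0.30981244] [179.9982997   36.96038151 169.87115551]
wrist ledge [([282.5, 367.9], 0.57), ([320.5, 222.9], 0.17)]
wrist screw_left []
wrist screw_right [([233.7, 219.7], 0.92), ([296.3, 212.5], 0.33)]
wrist caddy [([276.4, 153.4], 0.85)]
wrist caddy_grip [([275.9, 194.0], 0.85)]
wrist caddy_base [([278.7, 132.4], 0.77)]
wrist slot_hang [([322.3, 225.3], 0.61), ([282.9, 368.2], 0.37)]
side ledge [([316.3, 181.5], 0.87)]
side screw_left [([306.0, 202.8], 0.93)]
side screw_right []
side caddy [([319.3, 225.9], 0.71)]
side caddy_grip [([312.8, 218.0], 0.82)]
side caddy_base [([248.4, 297.4], 0.74)]
side slot_hang []
side vice []
side mat [([180.9, 249.5], 0.6), ([307.6, 205.0], 0.29)]
top ledge [([317.4, 166.6], 0.86)]
top screw_left [([297.4, 180.9], 0.56)]
top screw_right [([325.6, 179.4], 0.97), ([190.5, 263.2], 0.62)]
top caddy [([312.1, 191.5], 0.63)]
top caddy_grip [([311.9, 191.3], 0.94), ([298.1, 198.9], 0.36)]
top caddy_base [([310.2, 198.4], 0.67), ([256.0, 239.0], 0.4)]
top slot_hang [([298.9, 175.0], 0.97)]
top vice [([308.7, 178.1], 0.18)]
top mat [([190.4, 262.5], 0.67)]
```

View pics/w1.png

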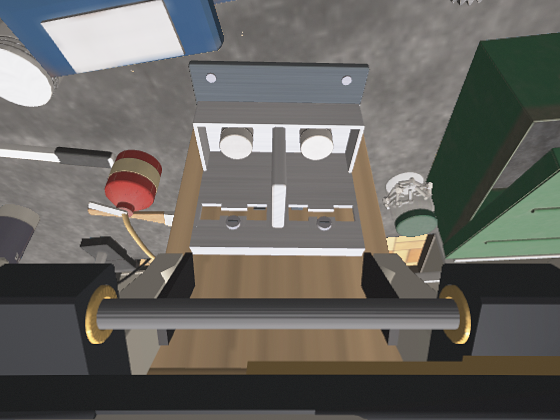

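The wrist view shows the caddy hanging with screw heads at about (233,223) and (325,224). The web's top edge runs along column 279 from row 185 to 227, and the tappets are at (236,142) and (316,144).

```bash
python3 - <<'E'
from h import *
from scipy.optimize import least_squares
pw=camera_params('wrist');ps=camera_params('side');pt=camera_params('top')
# board-frame points (x into board)
obs=[('wrist',pw,(-.021,.042,.2),(325,224),1),('wrist',pw,(-.021,-.042,.2),(233,223.5),1),
('wrist',pw,(-.048,0,.19),(275.9,194),.4),('wrist',pw,(-.015,.078,.225),(363,249),.7),('wrist',pw,(-.015,-.078,.225),(191,247),.7),
('side',ps,(-.021,.042,.2),(306,202.8),.7),('side',ps,(-.048,0,.19),(312.8,218),.5),('side',ps,(-.057,0,.33),(316.3,181.5),.7),
('top',pt,(-.057,0,.33),(317.4,166.6),.7),('top',pt,(-.048,0,.19),(311.9,191.3),.5),('top',pt,(-.015,.042,.2),(298.9,175),.7)]
def W(q,X):
    c,s=np.cos(q[2]),np.sin(q[2]); return np.array([q[0]+c*X[0]-s*X[1],q[1]+s*X[0]+c*X[1],X[2]])
f=lambda q:np.concatenate([w*(proj(c,W(q,X),p)-uv) for c,p,X,uv,w in obs])
r=least_squares(f,[.695,-.213,-.17],loss='soft_l1')
q=r.x; print(q,np.degrees(q[2]));
for o in obs: print(o[0],o[2],(proj(o[0],W(q,o[2]),o[1])-o[3]).round(1))
g=W(q,(-.048,0,.19));print('grip',g)
print('web top wrist',proj('wrist',W(q,(-.075,0,.205)),pw),proj('wrist',W(q,(-.018,0,.205)),pw))
y=np.degrees(q[2]); Rt=RT(y,37); print('pre',rel(g-.06*Rt[:,2],Rt),'final',rel(g,Rt))
m=[proj('wrist',W(q,(-.06,s,.012)),pw) for s in (-.105,.105)];print('foot',m)
E
```

```text
[ 0.68930181 -0.21327399 -0.19487503] -11.165516533640544
wrist (-0.021, 0.042, 0.2) [-1.2 -0.6]
wrist (-0.021, -0.042, 0.2) [ 0. -1.]
wrist (-0.048, 0, 0.19) [3.2 2.5]
wrist (-0.015, 0.078, 0.225) [2.2 1.7]
wrist (-0.015, -0.078, 0.225) [0.  2.3]
side (-0.021, 0.042, 0.2) [ 0.7 -1.1]
side (-0.048, 0, 0.19) [ 2.  -3.9]
side (-0.057, 0, 0.33) [-0.4  2.8]
top (-0.057, 0, 0.33) [-0.6  1.1]
top (-0.048, 0, 0.19) [ 0.9 -3.6]
top (-0.015, 0.042, 0.2) [1.  1.5]
grip [ 0.64221036 -0.20397908  0.19      ]
web top wrist [280.01551536 190.41416554] [278.47106488 229.26815538]
pre [0.0197, 0.0047, 0.2866, 0.0038, 0.0, 0.0049] final [0.0197, 0.0023, 0.4865, 0.0038, 0.0, 0.0049]
foot [array([187.28689879,  66.53591313]), array([369.41279157,  69.62819055])]
```

```bash
python3 -m inch '0.0197 0.004 0.1 0.002 0 0.0049; 0.0197 0.004 0.2 0.0038 0 0.0049; 0.0197 0.004 0.29 0.0038 0 0.0049; 0.0197 0.003 0.36 0.0038 0 0.0049; 0.0197 0.0023 0.43 0.0038 0 0.0049; 0.0197 0.0023 0.48 0.0038 0 0.0049; 0.0197 0.0023 0.48 0.0038 0 0.0049'
python3 - <<'E'
from h import *
p=camera_params('wrist'); save('wrist','w2.png'); o=get_obs(); print(o['tool_pos'],o['orientation'],o['force'])
for t in ['screw_left','screw_right','caddy_grip']:
    r=landmark_of('wrist',t); print(t,[(np.round(a['uv'],1).tolist(),round(a['p'],2)) for a in r[:2]])
def W(q,X):
    c,s=np.cos(q[2]),np.sin(q[2]); return np.array([q[0]+c*X[0]-s*X[1],q[1]+s*X[0]+c*X[1],X[2]])
q=[.6893,-.2133,-.19488]
for X in [(-.021,.042,.2),(-.021,-.042,.2),(-.075,0,.205),(-.018,0,.205)]: print(proj('wrist',W(q,X),p).round(1))
E
```

```text
clock: 5.27
tool_pos: [0.6384, -0.2035, 0.2015]
orientation: [178.1, 34.1, 168.9]
force: [0.3, -3.3, 1.6]
opening: 0.0876
gripper_force: 0.0
[ 0.63541365 -0.20459293  0.19953369] [177.65204558  33.99763014 168.22618291] [-1.24274431 -0.27097768 -2.68670618]
screw_left [([353.0, 309.4], 0.57), ([196.6, 310.4], 0.39)]
screw_right [([350.3, 309.2], 0.49)]
caddy_grip [([272.1, 263.8], 0.71)]
[355.2 310.8]
[200.3 314. ]
[281.5 273.3]
[278.5 323.5]
```

View pics/w2.png

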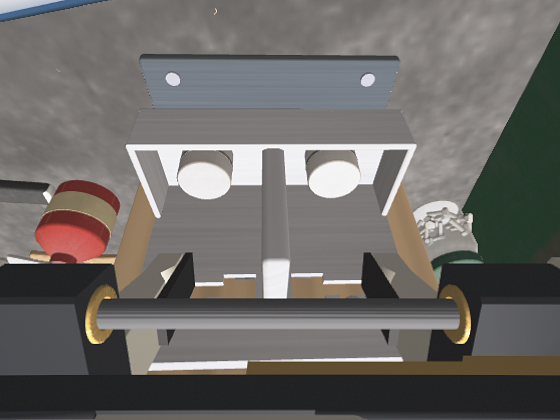

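The wrist view shows the web between the fingers (columns 262–290) with both tappets standing. The pose is off by 3° and 7 mm, so I'm checking joints and contact before going on.

```bash
python3 - <<'E'
from h import *
o=get_obs(); print(o); save('side','side2.png')
E
```

```text
{'clock': 5.4667, 'joint_pos': array([  -3.01832229,    6.68579167,  -45.7291084 ,   37.81361877,
         -4.16417842, -134.36035576]), 'qvel': array([-0.27203301, -1.07640762, -0.47922161,  2.06985883,  0.35313936,
       -0.50290902]), 'tau': array([ -0.30962401, -32.81236768,  23.96210432,   2.35468492,
         1.08128898,   0.4343222 ]), 'tool_pos': array([ 0.63847976, -0.20141583,  0.20415534]), 'orientation': array([178.02789132,  34.32672565, 168.96508994]), 'force': array([ 0.97900595, -0.57995858, -0.20456723]), 'moment': array([0.237898  , 1.77257792, 0.05068436]), 'gripper_force': 0.0, 'opening': 0.08771229579050209}
```

View pics/side2.png

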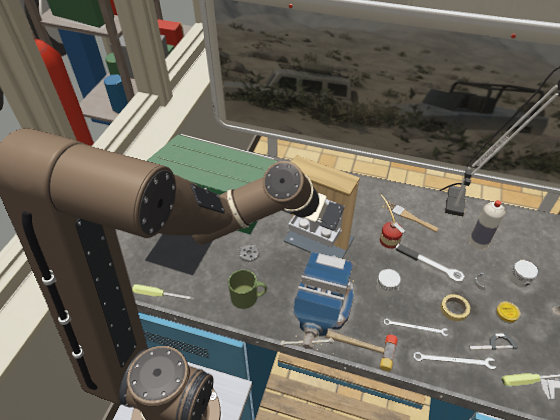

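Joint 5 is at -4°, so this pose is near the wrist singularity. There is no contact in the side view: the gripper at (320,215) is over the caddy and the vice at (325,290) is clear. I'll back off and fit a kinematic model so I can choose the tilt properly.

```bash
cat > log.py <<'E'
import json; from plant import get_obs
o=get_obs(); open('log.jsonl','a').write(json.dumps([list(o['joint_pos']),list(o['tool_pos']),list(o['orientation'])])+'\n'); print(o['joint_pos'].round(2))
E
python3 log.py
python3 -m inch '0 0 -0.06 0 0 0; 0 0 -0.14 0 0 0; 0 0 -0.2 0 0 0; 0 0 -0.27 0 0.03 0;0 0 -0.27 0 0.03 0; 0 0 -0.27 0 0.03 0'; python3 log.py
python3 -m inch '0 0 -0.2 0 0.04 0; 0 0 -0.2 0 0.04 0; 0 0 -0.2 0 0.04 0;0 0 -0.2 0 0.04 0'; python3 log.py
cat > fk.py <<'E'
import json, numpy as np
from scipy.optimize import least_squares
from scipy.spatial.transform import Rotation as R
def fk(j,P):
    r0,h,L2,a3,L3,d,Lt=P; j=np.radians(j); f=j[1]-j[2]
    Rf=R.from_euler('z',j[0])*R.from_euler('y',f)            # x along forearm
    Rt=Rf*R.from_euler('x',S[0]*j[3])*R.from_euler('y',-j[4]+np.pi/2*0)  # x along tool
    Rt=Rt*R.from_euler('x',S[1]*j[5])
    R6=Rt.as_matrix()@np.array([[0,0,1],[0,1,0],[-1,0,0]])@R.from_euler('z',S[2],degrees=True).as_matrix()
    sh=R.from_euler('z',j[0]).apply([r0+L2*np.sin(j[1]),d,h+L2*np.cos(j[1])])
    w=sh+Rf.apply([L3,0,a3]); return w+Lt*R6[:,2],R6
S=[-1,1,180]
E
python3 - <<'E'
import fk; from fk import *
D=[json.loads(l) for l in open('log.jsonl')]
D.insert(0,[[-50.0708,20.5908,.6338,-.019,-70.137,-16.508],[.2681,-.61897,.24443],[179.905,-.0096,-156.585]])
for a in (-1,1):
  for b in (-1,1):
    for c in (0,90,180,-90):
      fk.S[:]=[a,b,c]; e=[np.degrees((R.from_matrix(fk.fk(d[0],[0]*7)[1]).inv()*R.from_euler('xyz',d[2],degrees=True)).magnitude()) for d in D]
      if max(e)<60: print(a,b,c,np.round(e,1))
E
```

```text
[  -3.03    6.64  -45.75   37.85   -4.16 -134.36]
clock: 6.02
tool_pos: [0.594, -0.197, 0.2754]
orientation: [178.2, 29.3, 169.1]
force: [1.2, 0.7, 0.3]
opening: 0.0878
gripper_force: 0.0
[ 1.9900e+00 -3.0000e-02 -3.0780e+01  8.8200e+00 -3.0550e+01 -1.0887e+02]
clock: 6.35
tool_pos: [0.5642, -0.1944, 0.3256]
orientation: [178.3, 22.0, 169.2]
force: [-0.2, -0.7, -0.2]
opening: 0.0874
gripper_force: 0.0
[   1.59   -1.61  -21.04    3.97  -48.74 -104.09]Traceback (most recent call last):
  File "<stdin>", line 7, in <module>
AttributeError: 'function' object has no attribute 'S'
```

```bash
mv fk.py kin.py; cat > fit.py <<'E'
import kin; from kin import *
D=[json.loads(l) for l in open('log.jsonl')]
D.insert(0,[[-50.0708,20.5908,.6338,-.019,-70.137,-16.508],[.2681,-.61897,.24443],[179.905,-.0096,-156.585]])
for a in (-1,1):
  for b in (-1,1):
    for c in (0,90,180,-90):
      kin.S[:]=[a,b,c]; e=[np.degrees((R.from_matrix(kin.fk(d[0],[0]*7)[1]).inv()*R.from_euler('xyz',d[2],degrees=True)).magnitude()) for d in D]
      if max(e)<3:
        print(a,b,c,np.round(e,1))
        f=lambda P:np.concatenate([kin.fk(d[0],P)[0]-d[1] for d in D])
        r=least_squares(f,[0,.4,.45,0,.45,-.19,.25]); print(r.x.round(4).tolist(),abs(r.fun).max(), np.linalg.svd(r.jac)[1].round(3))
E
python3 fit.py
```

```text
-1 -1 -90 [0. 0. 0. 0.]
[0.1465, 0.08, 0.6211, 0.0571, 0.281, -0.1805, 0.3714] 0.029351603534496368 [3.89  2.884 2.001 0.61  0.356 0.192 0.068]
```

```bash
sed -i 's/r0,h,L2,a3,L3,d,Lt=P; j/r0,h,L2,a3,L3,d,Lt,e4,x4=P; j/; s/    w=sh+Rf.apply(\[L3,0,a3\]);/    w=sh+Rf.apply([L3,0,a3])+(Rf*R.from_euler("x",S[0]*j[3])).apply([0,e4,x4]);/; s/^S=.*/S=[-1,-1,-90]/' kin.py; sed -i 's/\[0\]\*7/[0]*9/; s/-.19,.25\]/-.19,.25,0,0]/' fit.py
python3 - <<'E'
exec(open('fit.py').read().split('for a in')[0])
f=lambda P:np.concatenate([kin.fk(d[0],P)[0]-d[1] for d in D]+[.01*(P-P0)])
P0=np.array([0,.4,.45,0,.45,-.19,.25,0,0.])
r=least_squares(f,P0); print(r.x.round(4).tolist(),abs(r.fun[:12]).max()); print(r.fun[:12].reshape(-1,3).round(4))
E
```

```text
[0.0023, 0.1976, 0.6005, 0.0002, 0.4613, -0.0018, 0.3584, -0.1901, 0.0006] 0.00014630078511346234
[[-0.0001  0.      0.0001]
 [-0.0001 -0.      0.    ]
 [ 0.0001  0.0001  0.    ]
 [ 0.      0.     -0.0001]]
```

```bash
cat > ik.py <<'E'
import kin; from kin import *
from h import RT
PP=[0.0023,0.1976,0.6005,0.0002,0.4613,-0.0018,0.3584,-0.1901,0.0006]
LO=np.array([-176,-82,-58.2,-173.8,-174.7,-.2]);HI=np.array([176,121.7,71.7,95.5,-.11,173.6]); LO[5]=-173.6
def ik(p,Rt,seed):
    def f(j):
        q,r=kin.fk(j,PP); return np.r_[(q-p)*10,R.from_matrix(r.T@Rt).as_rotvec()*3]
    s=least_squares(f,np.clip(seed,LO+.01,HI-.01),bounds=(LO,HI)); return s.x,abs(s.fun).max()
def ikall(p,Rt,n=12):
    g=np.random.default_rng(0); out=[]
    az=np.degrees(np.arctan2(p[1],p[0]))
    for i in range(n):
        s=np.array([az+g.uniform(-40,40),g.uniform(-40,60),g.uniform(-58,60),g.uniform(-170,95),g.uniform(-90,-5),g.uniform(-170,170)])
        x,e=ik(p,Rt,s)
        if e<1e-3 and not any(np.abs(x-o).max()<1 for o in out): out.append(x)
    return out
E
python3 - <<'E'
from ik import *
yb=-11.17; a=np.radians(yb); xb=np.array([np.cos(a),np.sin(a),0]); yv=np.array([-np.sin(a),np.cos(a),0]); z=np.array([0,0,1])
g=np.array([.6422,-.2040,.19])
for t in (28,32,36,40):
    print('tilt',t)
    for n,p in [('grip',g),('liftL',g+.014*z+.022*yv),('liftR',g+.014*z-.022*yv),('pull',g+.014*z-.04*xb),('high',g-.04*xb+.12*z)]:
        print(n,[o.round(0).astype(int).tolist() for o in ikall(p,RT(yb,t))])
    for y in (-11,0,10,25,40,60,80):
        b=np.radians(y); p=np.array([.519-.009*np.cos(b),.231-.009*np.sin(b),.094]); print('mat',y,[o.round(0).astype(int).tolist() for o in ikall(p,RT(y,t))])
E
```

```text
tilt 28
grip [[1, 10, -35, 19, -18, -119]]
liftL [[4, 9, -35, 20, -20, -122]]
liftR [[-1, 9, -32, 13, -22, -111]]
pull [[2, 5, -39, 19, -20, -120]]
high [[3, 0, -27, 11, -37, -112]]
mat -11 []
mat 0 []
mat 10 []
mat 25 []
mat 40 []
mat 60 [[33, 11, -30, -29, -26, -39]]
mat 80 [[25, 16, -22, -35, -42, -11]]
tilt 32
grip [[-6, 8, -48, 51, -4, -145]]
liftL [[0, 7, -45, 42, -9, -141]]
liftR [[-2, 8, -39, 24, -12, -122]]
pull [[-1, 4, -48, 39, -8, -137]]
high [[4, -2, -32, 16, -30, -116]]
mat -11 []
mat 0 []
mat 10 []
mat 25 []
mat 40 []
mat 60 [[29, 11, -29, -38, -26, -28]]
mat 80 [[21, 16, -21, -41, -43, -3]]
tilt 36
grip []
liftL []
liftR []
pull []
high [[3, -4, -38, 22, -22, -123]]
mat -11 []
mat 0 []
mat 10 []
mat 25 []
mat 40 []
mat 60 [[24, 12, -28, -47, -28, -16]]
mat 80 [[18, 17, -20, -47, -45, 4]]
tilt 40
grip []
liftL []
liftR []
pull []
high [[1, -5, -45, 36, -13, -134]]
mat -11 []
mat 0 []
mat 10 []
mat 25 []
mat 40 []
mat 60 [[19, 12, -27, -56, -30, -4]]
mat 80 [[14, 18, -19, -53, -48, 11]]
```

```bash
python3 - <<'E'
from ik import *
from h import *
k=.7
for q in [(188,326),(348,314)]: print('case foot',onz('top',np.array(q)*k,0).round(3))
for q in [(164,297),(349,288)]: print('case top front',onz('top',np.array(q)*k,.195).round(3))
yb=-11.17; g=np.array([.6422,-.2040,.19])
for t in (37,30):
  for dy in (0,-8,8): print('grip',t,dy,[o.round(0).astype(int).tolist() for o in ikall(g,RT(yb+dy,t),60)])
t=30
for y in (-90,-60,45,60,70,85,95):
    b=np.radians(y); p=np.array([.519-.009*np.cos(b),.231-.009*np.sin(b),.094]); print('mat',y,[o.round(0).astype(int).tolist() for o in ikall(p,RT(y,t),30)])
E
```

```text
case foot [0.677 0.418 0.   ]
case foot [0.649 0.029 0.   ]
case top front [0.663 0.411 0.195]
case top front [0.624 0.017 0.195]
grip 37 0 []
grip 37 -8 []
grip 37 8 []
grip 30 0 [[0, 9, -39, 26, -13, -125]]
grip 30 -8 [[-4, 9, -47, 53, -10, -156]]
grip 30 8 [[0, 10, -31, 4, -19, -96]]
mat -90 [[55, 30, -20, 18, -66, 114]]
mat -60 [[59, 23, -38, 35, -51, 124]]
mat 45 [[43, 9, -44, -9, -7, -79]]
mat 60 [[31, 11, -30, -34, -26, -34]]
mat 70 [[26, 13, -25, -37, -35, -18]]
mat 85 [[22, 17, -19, -38, -46, -2]]
mat 95 [[21, 20, -16, -37, -52, 6]]
```

```bash
python3 - <<'E'
from h import *
g=np.array([.6422,-.2040,.19]); Rt=RT(-11.17,29)
print(rel(g-.06*Rt[:,2],Rt)); print(rel(g-.01*Rt[:,2],Rt))
E
```

```text
[-0.0485, 0.0088, 0.3189, 0.0101, -0.0387, 0.0014]
[-0.0688, 0.0034, 0.4843, 0.0101, -0.0387, 0.0014]
```

```bash
python3 -m inch '-0.0485 0.0088 0.1 0.0101 -0.0387 0.0014; -0.0485 0.0088 0.22 0.0101 -0.0387 0.0014; -0.0485 0.0088 0.32 0.0101 -0.0387 0.0014; -0.058 0.006 0.4 0.0101 -0.0387 0.0014; -0.065 0.0045 0.45 0.0101 -0.0387 0.0014; -0.069 0.0034 0.484 0.0101 -0.0387 0.0014; -0.069 0.0034 0.484 0.0101 -0.0387 0.0014; -0.069 0.0034 0.484 0.0101 -0.0387 0.0014'; python3 log.py
python3 - <<'E'
from h import *
p=camera_params('wrist'); im=save('wrist','w3.png'); o=get_obs(); print(o['tool_pos'],o['orientation'],o['force'])
r=landmark_of('wrist','caddy_grip'); print([(np.round(a['uv'],1).tolist(),round(a['p'],2)) for a in r[:2]])
def W(q,X):
    c,s=np.cos(q[2]),np.sin(q[2]); return np.array([q[0]+c*X[0]-s*X[1],q[1]+s*X[0]+c*X[1],X[2]])
q=[.6893,-.2133,-.19488]
for X in [(-.048,0,.19),(-.075,0,.205),(-.018,0,.205),(-.075,0,.120),(-.077,.078,.134),(-.077,-.078,.134),(-.060,.105,.012),(-.06,-.105,.012)]: print(X,proj('wrist',W(q,X),p).round(1))
Rt=R.from_euler('xyz',o['orientation'],degrees=True).as_matrix()
print('tcp',proj('wrist',o['tool_pos'],p))
print(rel(W(q,(-.048,0,.19)),RT(-11.17,29)))
E
```

```text
clock: 7.02
tool_pos: [0.6349, -0.201, 0.1941]
orientation: [179.9, 28.5, 168.9]
force: [-0.1, -0.2, 0.3]
opening: 0.0873
gripper_force: 0.0
[   1.49    8.59  -36.65   19.58  -17.77 -119.8 ]
[ 0.63539495 -0.20094089  0.19532546] [179.87582196  28.61867456 168.90767133] [ 0.75492392 -1.08979432  0.63253802]
[]
(-0.048, 0, 0.19) [276.  290.8]
(-0.075, 0, 0.205) [275.9 288.8]
(-0.018, 0, 0.205) [276.1 346.1]
(-0.075, 0, 0.12) [276.  159.3]
(-0.077, 0.078, 0.134) [418.9 172.1]
(-0.077, -0.078, 0.134) [132.6 172.1]
(-0.06, 0.105, 0.012) [402.1  94.2]
(-0.06, -0.105, 0.012) [149.8  94.1]
tcp [279.60036155 292.77717432]
[-0.0105, -0.0062, 0.0291, 0.001, -0.0017, 0.0003]
```

View pics/w3.png

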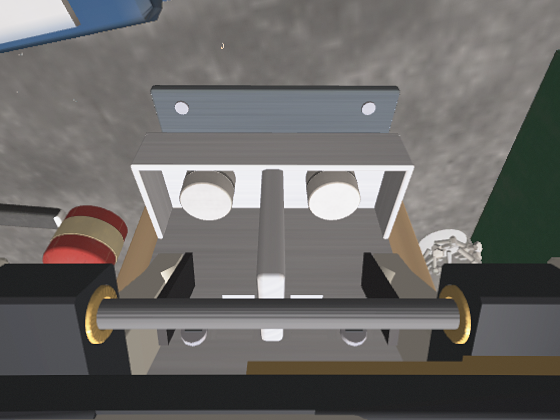

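The wrist view shows the web between the fingers, centred at column 272. The tray's outer corners are at (132,165) and (413,166), and the screw heads at (193,335) and (354,335). I'll refine the fit with these.

```bash
python3 - <<'E'
from h import *
from scipy.optimize import least_squares
p=camera_params('wrist')
def W(q,X):
    c,s=np.cos(q[2]),np.sin(q[2]); return np.array([q[0]+c*X[0]-s*X[1],q[1]+s*X[0]+c*X[1],X[2]])
obs=[((-.066,.078,.034),(413,166),1),((-.066,-.078,.034),(132,166),1),((0,.078,.125),(399,368),0),((-.064,0,.105),(270.5,273),.6),((-.004,0,.105),(271.5,341),1)]
B=[((-.021,.042,.2),(354,333)),((-.021,-.042,.2),(193,333)),((-.06,.105,.012),(400,91)),((-.06,-.105,.012),(151,91))]
for o in B: print(o, proj('wrist',W([.6893,-.2133,-.19488],o[0]),p).round(1))
q0=[.689+.011*-.98,-.2133+.011*.19,-.195]
f=lambda q:np.concatenate([w*(proj('wrist',W(q[:3],np.array(X)+[0,0,q[3]]),p)-uv) for X,uv,w in obs]+[[ (q[3]-.1)*300]])
r=least_squares(f,q0+[.1]); print('caddy origin',r.x,np.degrees(r.x[2]),r.fun.round(1))
q=r.x; g=W(q[:3],(-.037,0,.09+q[3])); print('grip',g)
f=lambda q:np.concatenate([(proj('wrist',W(q,X),p)-uv) for X,uv in B]); r=least_squares(f,[.689,-.213,-.195]); print('board',r.x,r.fun.round(1)); print('grip by board',W(r.x,(-.048,0,.19)))
print(rel(g,RT(-11.17,29)))
E
```

```text
((-0.021, 0.042, 0.2), (354, 333)) [354.5 329.6]
((-0.021, -0.042, 0.2), (193, 333)) [196.4 330. ]
((-0.06, 0.105, 0.012), (400, 91)) [401.3  91.5]
((-0.06, -0.105, 0.012), (151, 91)) [149.5  91.5]
caddy origin [ 0.67853312 -0.21304122 -0.19725755  0.09725662] -11.302024813157002 [-0.1  0.  -0.9 -0.3  0.   0.   0.4  3.1  0.7 -2.1 -0.8]
grip [ 0.64225064 -0.20578993  0.18725662]
board [ 0.6900953  -0.21422492 -0.19654161] [-1.2 -2.6  2.4 -2.3  0.2  1.8 -2.   1.4]
grip by board [ 0.6430194  -0.20485155  0.19      ]
[-0.0073, -0.012, 0.0377, 0.001, -0.0017, 0.0003]
```

```bash
python3 -m inch '-0.009 -0.011 0.033 0.001 0 0;-0.009 -0.011 0.033 0.001 0 0;-0.009 -0.011 0.033 0.001 0 0;-0.009 -0.011 0.033 0.001 0 0'; python3 -m inch '0 0 0 0 0 0;0 0 0 0 0 0;0 0 0 0 0 0;0 0 0 0 0 0;0 0 0 0 0 0;0 0 0 0 0 0;0 0 0 0 0 0;0 0 0 0 0 0;0 0 0 0 0 0;0 0 0 0 0 0' 1;  python3 -m inch '0 0 0 0 0 0;0 0 0 0 0 0' 1; python3 log.py; python3 -c "
from h import *
print(rel([0,0,.014],np.eye(3),np.zeros(3),None)); o=get_obs(); R0=R.from_euler('xyz',o['orientation'],degrees=True).as_matrix();a=-.196
for n,v in [('up',[0,0,1]),('left',[-np.sin(a),np.cos(a),0]),('back',[-np.cos(a),-np.sin(a),0])]: print(n,'1mm in units',(R0.T@np.array(v)/300).round(5))
print(o['moment'],o['force'])"
```

```text
clock: 7.45
tool_pos: [0.6424, -0.2055, 0.1886]
orientation: [-180.0, 28.7, 168.9]
force: [0.1, -0.4, -0.8]
opening: 0.0873
gripper_force: 0.0
clock: 8.28
tool_pos: [0.6423, -0.2054, 0.1884]
orientation: [-180.0, 28.7, 168.9]
force: [-0.3, -0.5, -0.5]
opening: 0.0266
gripper_force: 0.0
clock: 8.45
tool_pos: [0.6423, -0.2054, 0.1884]
orientation: [-180.0, 28.7, 168.9]
force: [-0.5, -0.0, 0.5]
opening: 0.013
gripper_force: 0.0
[   0.93    9.68  -36.51   20.47  -16.69 -120.28]
[-0.0224, -0.0, -0.041, -0.0815, -0.8374, 0.021]
up 1mm in units [-0.0016  -0.      -0.00293]
left 1mm in units [-1.00e-05  3.33e-03  0.00e+00]
back 1mm in units [ 2.93e-03  1.00e-05 -1.60e-03]
[0.28043417 1.484182   0.04637262] [-0.48582993 -0.01005645  0.49113146]
```

```bash
python3 -m inch '0 0 0 0 0 0;0 0 0 0 0 0;0 0 0 0 0 0;0 0 0 0 0 0' 1;  python3 -m inch '-0.003 0 -0.006 0 0 0;-0.007 0 -0.012 0 0 0;-0.01 0 -0.018 0 0 0;-0.013 0 -0.024 0 0 0;-0.016 0 -0.03 0 0 0;-0.02 0 -0.036 0 0 0;-0.0224 0 -0.041 0 0 0;-0.0224 0 -0.041 0 0 0;-0.0224 0 -0.041 0 0 0'
```

```text
clock: 8.78
tool_pos: [0.6422, -0.2054, 0.1884]
orientation: [-180.0, 28.6, 168.9]
force: [-1.1, -0.1, 0.8]
opening: 0.0121
gripper_force: 30.0
clock: 9.53
tool_pos: [0.6423, -0.2054, 0.2025]
orientation: [-180.0, 28.7, 168.9]
force: [-0.4, 0.0, -4.9]
opening: 0.0118
gripper_force: 30.0
```

```bash
python3 -m inch '0 0.005 0 0 0 0;0 0.01 0 0 0 0;0 0.0135 0 0 0 0;0 0.0135 0 0 0 0';python3 -m inch '0 0.0034 0 0 0 0;0 0.0067 0 0 0 0'
```

```text
clock: 9.87
tool_pos: [0.6431, -0.2012, 0.2023]
orientation: [-180.0, 28.6, 168.9]
force: [-1.1, 0.6, -4.6]
opening: 0.0118
gripper_force: 30.0
clock: 10.03
tool_pos: [0.6435, -0.1994, 0.2023]
orientation: [-180.0, 28.6, 168.9]
force: [-0.4, 0.1, -4.1]
opening: 0.0122
gripper_force: 30.0
```

```bash
python3 -m inch '0 0.0034 0 0 0 0;0 0.0067 0 0 0 0;0 0.0067 0 0 0 0'; python3 -m inch '0 0.0034 0 0 0 0;0 0.0067 0 0 0 0;0 0.0067 0 0 0 0'
```

```text
clock: 10.28
tool_pos: [0.6438, -0.1977, 0.2024]
orientation: [-180.0, 28.6, 168.9]
force: [0.3, -3.4, -5.6]
opening: 0.0114
gripper_force: 30.0
clock: 10.53
tool_pos: [0.6438, -0.1972, 0.2024]
orientation: [-179.9, 28.6, 168.8]
force: [1.4, -12.9, -6.7]
opening: 0.012
gripper_force: 30.0
```

Blocked to the left at about 8 mm, so it slides right. I'll go right to the end stop (28.5 mm) and come back 6.5.

```bash
python3 -m inch '0 -0.015 0 0 0 0;0 -0.03 0 0 0 0;0 -0.045 0 0 0 0;0 -0.06 0 0 0 0;0 -0.075 0 0 0 0;0 -0.09 0 0 0 0;0 -0.103 0 0 0 0;0 -0.11 0 0 0 0;0 -0.11 0 0 0 0;0 -0.11 0 0 0 0'; python3 -m inch '0 -0.0034 0 0 0 0;0 -0.0067 0 0 0 0;0 -0.01 0 0 0 0;0 -0.01 0 0 0 0'
```

```text
clock: 11.37
tool_pos: [0.6379, -0.2281, 0.2024]
orientation: [-180.0, 28.6, 168.9]
force: [-0.4, -0.0, -5.1]
opening: 0.0118
gripper_force: 30.0
clock: 11.7
tool_pos: [0.6373, -0.2308, 0.2025]
orientation: [-180.0, 28.6, 168.9]
force: [-0.5, 0.9, -4.9]
opening: 0.0119
gripper_force: 30.0
```

```bash
python3 -m inch '0 -0.0034 0 0 0 0;0 -0.0067 0 0 0 0;0 -0.0067 0 0 0 0';  python3 -m inch '0 -0.0034 0 0 0 0;0 -0.0034 0 0 0 0'; python3 -m inch '0 -0.0034 0 0 0 0;0 -0.0034 0 0 0 0'
```

```text
clock: 11.95
tool_pos: [0.6369, -0.2328, 0.2024]
orientation: [-180.0, 28.6, 168.9]
force: [-0.2, 0.5, -4.3]
opening: 0.0117
gripper_force: 30.0
clock: 12.12
tool_pos: [0.6369, -0.2331, 0.2024]
orientation: [180.0, 28.7, 168.9]
force: [-1.2, 5.7, -3.6]
opening: 0.0118
gripper_force: 30.0
clock: 12.28
tool_pos: [0.6369, -0.2333, 0.2024]
orientation: [180.0, 28.7, 168.9]
force: [-1.2, 13.3, -3.8]
opening: 0.0118
gripper_force: 30.0
```

```bash
python3 -m inch '0 0.01 0 0 0 0;0 0.02 0 0 0 0;0 0.0273 0 0 0 0;0 0.0273 0 0 0 0;0 0.0273 0 0 0 0'; python3 -m inch '0.0059 0 -0.0032 0 0 0;0.0117 0 -0.0064 0 0 0;0.0176 0 -0.0096 0 0 0;0.0176 0 -0.0096 0 0 0'
```

```text
clock: 12.7
tool_pos: [0.6381, -0.2267, 0.2024]
orientation: [-180.0, 28.7, 168.9]
force: [-0.3, 0.2, -4.3]
opening: 0.0118
gripper_force: 30.0
clock: 13.03
tool_pos: [0.6318, -0.2257, 0.2025]
orientation: [-180.0, 28.7, 168.9]
force: [0.4, -0.7, -4.8]
opening: 0.0116
gripper_force: 30.0
```

```bash
python3 -m inch '0.008 0 -0.0044 0 0 0;0.016 0 -0.0088 0 0 0;0.025 0 -0.0136 0 0 0;0.035 0 -0.019 0 0 0;0.035 0 -0.019 0 0 0'; python3 -m inch '0.018 0 -0.01 0 0 0;0.04 0 -0.022 0 0 0;0.06 0 -0.033 0 0 0;0.08 0 -0.044 0 0 0;0.08 0 -0.044 0 0 0;0.08 0 -0.044 0 0 0'; python3 log.py; python3 - <<'E'
from h import *
save('side','side4.png'); save('top','top4.png')
a=cv2.imread('pics/side4.png')[150:360,180:460]; b=cv2.imread('pics/top4.png')[120:330,150:430]
cv2.imwrite('pics/st4.png',cv2.resize(np.hstack([a,b]),None,fx=1.42,fy=1.42,interpolation=cv2.INTER_CUBIC))
E
```

```text
clock: 13.45
tool_pos: [0.6196, -0.2232, 0.2023]
orientation: [-180.0, 28.6, 168.9]
force: [-0.1, 1.2, -4.9]
opening: 0.0119
gripper_force: 30.0
clock: 13.95
tool_pos: [0.5933, -0.2179, 0.2029]
orientation: [-180.0, 28.7, 168.9]
force: [0.2, 0.2, -3.7]
opening: 0.012
gripper_force: 30.0
[-9.0000e-02  4.8700e+00 -3.8730e+01  1.6510e+01 -1.8890e+01 -1.1535e+02]
```

View pics/st4.png

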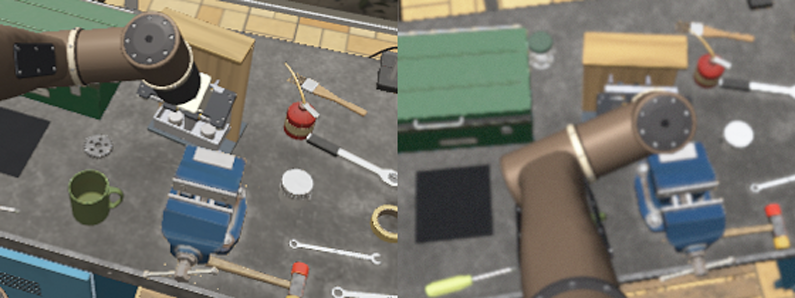

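The caddy is off the screws and hangs free in front of the board, with both tappets visible (left panel, about (175,120) and (207,130)). Next: raise it and plan the transit.

```bash
python3 - <<'E'
from h import *
from ik import *
for c,uv in [('top',(190.4,262.5)),('top',(191.2,261.4)),('side',(180.9,249.5))]: print('mat',onz(c,uv,0).round(4))
r=cut_out('side','mat')
for c in ('top','side'):
    for a in landmark_of(c,'mat')[:1]: print(c,a['p'],onz(c,a['uv'],0).round(4))
    for a in cut_out(c,'mat')[:1]:
        cs=max(cv2.findContours(a['pixels'].astype(np.uint8),0,2)[0],key=cv2.contourArea); ap=cv2.approxPolyDP(cs,4,True).reshape(-1,2); print(c,a['p'],[onz(c,q,.004).round(3).tolist() for q in ap])
o=get_obs(); p0=o['tool_pos']; R0=R.from_euler('xyz',o['orientation'],degrees=True)
M=np.array([.519,.231])
A=np.array([.565,-.212,.30]); s=o['joint_pos']
for yaw in (80,88):
  b=np.radians(yaw); B=np.r_[M-.009*np.array([np.cos(b),np.sin(b)]),.25]
  s,e=ik(A,R0.as_matrix(),s); print(s.round(0),round(e,4)); s0=s
  for t in np.linspace(0,1,9)[1:]:
    Rt=(R.from_euler('z',t*(yaw+11.3),degrees=True)*R0).as_matrix(); s,e=ik(A+t*(B-A),Rt,s); print(yaw,round(t,2),s.round(0),round(e,4))
  for z in (.2,.15,.094): B[2]=z; s,e=ik(B,Rt,s); print(z,s.round(0),round(e,4))
  s=s0
E
```

```text
mat [0.5206 0.2256 0.    ]
mat [0.524  0.2226 0.    ]
mat [0.5149 0.2271 0.    ]
top 0.77 [0.5268 0.2332 0.    ]
top 0.8 [[0.599, 0.138, 0.004], [0.607, 0.312, 0.004], [0.439, 0.317, 0.004], [0.431, 0.144, 0.004]]
side 0.65 [0.5141 0.2342 0.    ]
side 0.87 [[0.613, 0.318, 0.004], [0.437, 0.321, 0.004], [0.431, 0.148, 0.004], [0.605, 0.142, 0.004]]
[   1.   -3.  -31.   11.  -35. -110.] 0.0
80 0.12 [  5.  -5. -31.   4. -36. -97.] 0.0
80 0.25 [  8.  -6. -29.  -3. -38. -85.] 0.0
80 0.38 [ 11.  -6. -28.  -9. -40. -73.] 0.0
80 0.5 [ 14.  -5. -26. -14. -43. -61.] 0.0
80 0.62 [ 17.  -3. -23. -19. -46. -51.] 0.0
80 0.75 [ 20.  -1. -21. -23. -49. -41.] 0.0
80 0.88 [ 23.   1. -18. -25. -53. -32.] 0.0
80 1.0 [ 27.   5. -14. -28. -56. -24.] 0.0
0.2 [ 26.   8. -17. -30. -51. -20.] 0.0
0.15 [ 26.  11. -20. -32. -47. -15.] 0.0
0.094 [ 25.  16. -21. -36. -42.  -9.] 0.0
[   1.   -3.  -31.   11.  -35. -110.] 0.0
88 0.12 [  5.  -5. -30.   3. -36. -95.] 0.0
88 0.25 [  7.  -5. -28.  -5. -39. -80.] 0.0
88 0.38 [ 10.  -5. -26. -12. -42. -67.] 0.0
88 0.5 [ 12.  -4. -23. -17. -46. -54.] 0.0
88 0.62 [ 14.  -2. -21. -22. -50. -42.] 0.0
88 0.75 [ 17.   0. -18. -25. -54. -32.] 0.0
88 0.88 [ 21.   4. -15. -28. -58. -23.] 0.0
88 1.0 [ 25.   7. -11. -29. -62. -15.] 0.0
0.2 [ 24.  10. -14. -31. -57. -11.] 0.0
0.15 [ 24.  13. -16. -33. -52.  -7.] 0.0
0.094 [ 23.  18. -18. -36. -47.  -1.] 0.0
```

```bash
python3 -m inch '-0.005 0 -0.015 0 0 0;-0.015 0 -0.045 0 0 0;-0.03 0 -0.085 0 0 0;-0.047 0 -0.13 0 0 0;-0.064 0 -0.18 0 0 0;-0.082 0 -0.23 0 0 0;-0.097 0 -0.27 0 0 0;-0.107 0 -0.298 0 0 0;-0.111 0 -0.308 0 0 0;-0.111 0 -0.308 0 0 0'; python3 - <<'E'
from h import *
save('wrist','w5.png')
o=get_obs(); p0=o['tool_pos']; R0=R.from_euler('xyz',o['orientation'],degrees=True)
M=np.array([.520,.231]); b=np.radians(87); B=np.r_[M-.009*np.array([np.cos(b),np.sin(b)]),.25]
print(p0,o['orientation'],o['moment'])
def row(pa,Ra,t0,t1):
    for t in np.linspace(t0,t1,5)[1:]:
        Rt=(R.from_euler('z',t*98.2,degrees=True)*R0).as_matrix(); print(round(t,3),rel(p0+t*(B-p0),Rt,pa,Ra))
for k in range(3):
    t=k/3; row(p0+t*(B-p0),(R.from_euler('z',t*98.2,degrees=True)*R0).as_matrix(),t,t+1/3)
E
```

```text
clock: 15.13
tool_pos: [0.5791, -0.215, 0.3005]
orientation: [180.0, 28.7, 168.9]
force: [-0.2, -0.2, -5.1]
opening: 0.0118
gripper_force: 30.0
[ 0.57867272 -0.21499309  0.29932902] [-179.99694402   28.64658615  168.86603899] [ 0.43199796  2.41747249 -0.01465573]
0.083 [0.0413, 0.1159, -0.0069, -0.0218, -0.0, -0.0399]
0.167 [0.0826, 0.2319, -0.0139, -0.0436, -0.0, -0.0798]
0.25 [0.1239, 0.3478, -0.0208, -0.0654, -0.0, -0.1197]
0.333 [0.1651, 0.4637, -0.0278, -0.0872, -0.0, -0.1596]
0.417 [-0.0192, 0.1189, 0.0261, -0.0218, -0.0, -0.0399]
0.5 [-0.0385, 0.2378, 0.0522, -0.0436, -0.0, -0.0798]
0.583 [-0.0577, 0.3567, 0.0784, -0.0654, -0.0, -0.1197]
0.667 [-0.077, 0.4757, 0.1045, -0.0872, -0.0, -0.1596]
0.75 [-0.0716, 0.0841, 0.0547, -0.0218, -0.0, -0.0399]
0.833 [-0.1431, 0.1683, 0.1094, -0.0436, -0.0, -0.0798]
0.917 [-0.2147, 0.2524, 0.1641, -0.0654, -0.0, -0.1197]
1.0 [-0.2863, 0.3365, 0.2188, -0.0872, -0.0, -0.1596]
```

View pics/w5.png

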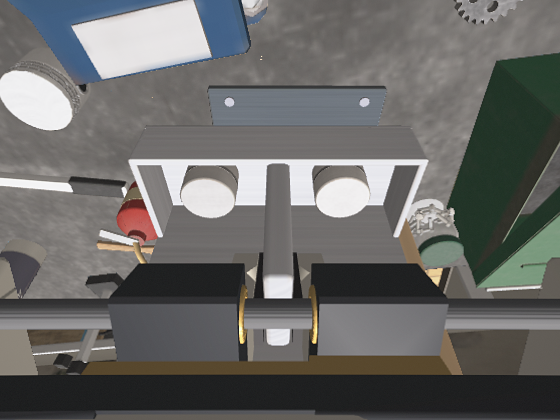

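The wrist view shows the web held between the pads, the tray rim corners at (129,160) and (429,160), and both tappets standing at (209,190) and (341,190). I'll check its uprightness numerically and plan the transit at z 0.315.

```bash
python3 - <<'E'
from h import *
from scipy.optimize import least_squares
p=camera_params('wrist'); o=get_obs(); p0=o['tool_pos']; R0=R.from_euler('xyz',o['orientation'],degrees=True)
C=R.from_euler('z',-11.3,degrees=True)
obs=[((-.066,.078,.034),(429,160)),((-.066,-.078,.034),(129,160)),((-.064,.0,.105),(277,270)),((-.004,0,.105),(277.5,346))]
f=lambda q:np.concatenate([proj('wrist',p0+(C*R.from_euler('y',q[0])).apply(np.array(X)-[-.037,0,.09]+[q[1],q[3],q[2]]),p)-uv for X,uv in obs])
r=least_squares(f,[0,0,0,0]); print('pitch deg',np.degrees(r.x[0]),'off',r.x[1:],r.fun.round(1)); print('upright resid',f([0,0,0,0]).round(1))
M=np.array([.520,.231]); b=np.radians(87); B=np.r_[M-.009*np.array([np.cos(b),np.sin(b)]),.315]
for k in range(3):
    t0=k/3; Ra=(R.from_euler('z',t0*98.2,degrees=True)*R0).as_matrix(); pa=p0+t0*(B-p0); t=(k+1)/3
    print(rel(p0+t*(B-p0),(R.from_euler('z',t*98.2,degrees=True)*R0).as_matrix(),pa,Ra))
E
```

```text
pitch deg -4.120540344716134 off [-0.0057262  -0.00088711 -0.00055842] [-2.  -0.6 -0.4 -0.9  1.4  0.4  0.4  0.9]
upright resid [ 0.   5.6 -0.3  5.3  2.8 17.7  1.5  4.2]
[0.1305, 0.4637, -0.0912, -0.0872, -0.0, -0.1596]
[-0.1116, 0.4757, 0.0411, -0.0872, -0.0, -0.1596]
[-0.3209, 0.3365, 0.1554, -0.0872, -0.0, -0.1596]
```

Uprightness matches what it was before the grasp: the residuals have the same bias. Moving.

```bash
python3 -m inch '0.006 0.02 -0.004 -0.004 0 -0.007; 0.02 0.07 -0.014 -0.013 0 -0.024; 0.037 0.132 -0.026 -0.025 0 -0.0456; 0.056 0.199 -0.039 -0.0374 0 -0.0684; 0.075 0.265 -0.052 -0.05 0 -0.0912; 0.093 0.331 -0.065 -0.0623 0 -0.114; 0.112 0.397 -0.078 -0.0747 0 -0.1367; 0.125 0.445 -0.0876 -0.0837 0 -0.1532; 0.1305 0.4637 -0.0912 -0.0872 0 -0.1596; 0.1305 0.4637 -0.0912 -0.0872 0 -0.1596' && python3 -m inch '-0.005 0.02 0.0018 -0.0037 0 -0.0067; -0.016 0.068 0.0059 -0.0125 0 -0.0228; -0.032 0.136 0.0117 -0.0249 0 -0.0456; -0.048 0.204 0.0176 -0.0374 0 -0.0684; -0.064 0.272 0.0235 -0.0498 0 -0.0912; -0.08 0.34 0.0294 -0.0623 0 -0.114; -0.096 0.408 0.0352 -0.0748 0 -0.1368; -0.107 0.457 0.0395 -0.0837 0 -0.1532; -0.1116 0.4757 0.0411 -0.0872 0 -0.1596; -0.1116 0.4757 0.0411 -0.0872 0 -0.1596' && python3 -m inch '-0.014 0.0145 0.0067 -0.0037 0 -0.0069; -0.046 0.048 0.022 -0.0125 0 -0.0228; -0.0917 0.0961 0.0444 -0.0249 0 -0.0456; -0.1375 0.1442 0.0666 -0.0374 0 -0.0684; -0.1834 0.1923 0.0888 -0.0498 0 -0.0912; -0.2292 0.2404 0.111 -0.0623 0 -0.114; -0.275 0.2884 0.1332 -0.0748 0 -0.1368; -0.308 0.323 0.1492 -0.0837 0 -0.1532; -0.3209 0.3365 0.1554 -0.0872 0 -0.1596; -0.3209 0.3365 0.1554 -0.0872 0 -0.1596'; python3 log.py; python3 - <<'E'
from h import *
p=camera_params('wrist'); save('wrist','w6.png'); o=get_obs(); print(o['tool_pos'],o['orientation'],o['force'])
for a in cut_out('wrist','mat')[:1]:
    cs=max(cv2.findContours(a['pixels'].astype(np.uint8),0,2)[0],key=cv2.contourArea); ap=cv2.approxPolyDP(cs,4,True).reshape(-1,2); print(a['p'],ap.tolist(),[onz('wrist',q,.004,p).round(3).tolist() for q in ap])
E
```

```text
clock: 16.02
tool_pos: [0.5591, -0.069, 0.304]
orientation: [180.0, 28.6, -158.4]
force: [1.1, -0.1, -5.1]
opening: 0.0114
gripper_force: 30.0
clock: 16.85
tool_pos: [0.5397, 0.0765, 0.3094]
orientation: [180.0, 28.6, -125.6]
force: [0.7, -0.7, -5.6]
opening: 0.0121
gripper_force: 30.0
clock: 17.68
tool_pos: [0.52, 0.2224, 0.3146]
orientation: [180.0, 28.6, -92.9]
force: [0.3, -0.5, -5.5]
opening: 0.0118
gripper_force: 30.0
[ 25.05   4.22  -6.04 -27.17 -67.88 -20.18]
[0.5198881  0.22165814 0.31467217] [179.97974859  28.57911458 -92.98389468] [-0.47541224 -1.42044501 -4.86806239]
0.78 [[191, 0], [212, 117], [347, 115], [367, 0]] [[0.606, 0.178, 0.004], [0.61, 0.311, 0.004], [0.434, 0.317, 0.004], [0.427, 0.187, 0.004]]
```

View pics/w6.png

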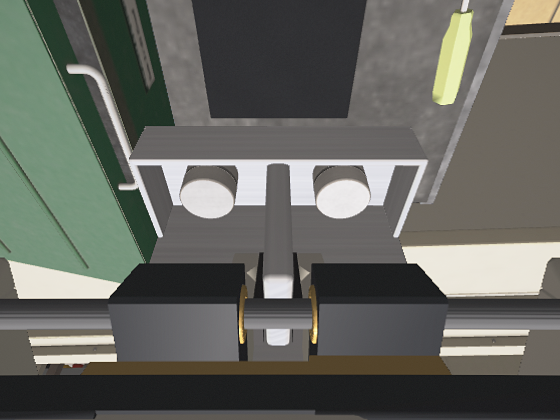

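The wrist view shows the caddy over the mat: the far mat edge is at rows 115–117, columns 212–347. Both tappets are standing. Lowering.

```bash
python3 -m inch '0.01 0 0.018 0 0 0;0.03 0 0.055 0 0 0;0.06 0 0.11 0 0 0;0.095 0 0.174 0 0 0;0.13 0 0.238 0 0 0;0.165 0 0.302 0 0 0;0.195 0 0.357 0 0 0;0.215 0 0.394 0 0 0;0.224 0 0.41 0 0 0;0.224 0 0.41 0 0 0' && python3 -m inch '0.01 0 0.018 0 0 0;0.03 0 0.055 0 0 0;0.055 0 0.1 0 0 0;0.08 0 0.146 0 0 0;0.1 0 0.182 0 0 0;0.108 0 0.198 0 0 0;0.108 0 0.198 0 0 0;0.108 0 0.198 0 0 0'; python3 log.py
```

```text
clock: 18.62
tool_pos: [0.519, 0.2213, 0.1733]
orientation: [179.8, 28.6, -93.0]
force: [0.6, 0.2, -4.3]
opening: 0.0118
gripper_force: 30.0
clock: 19.28
tool_pos: [0.5198, 0.2219, 0.107]
orientation: [180.0, 28.6, -92.9]
force: [0.3, -0.3, -4.1]
opening: 0.0116
gripper_force: 30.0
[ 23.32  16.37 -18.04 -35.39 -47.89  -3.85]
```

```bash
python3 -m inch '0.007 0 0.013 0 0 0;0.013 0 0.0235 0 0 0;0.016 0 0.0293 0 0 0;0.016 0 0.0293 0 0 0'; python3 - <<'E'
from h import *
o=get_obs(); print(o['tool_pos'],o['force'])
pw=camera_params('wrist')
for c in ('top','side','wrist'):
    save(c,c+'7.png'); pw=camera_params(c)
    for t,z in (('caddy_base',.009),('caddy_grip',.097),('tappet_l',.014),('tappet_r',.014)):
        for a in landmark_of(c,t)[:2]: print(c,t,round(a['p'],2),np.round(a['uv']),onz(c,a['uv'],z,pw).round(4))
    for a in cut_out(c,'mat')[:1]:
        cs=max(cv2.findContours(a['pixels'].astype(np.uint8),0,2)[0],key=cv2.contourArea); ap=cv2.approxPolyDP(cs,4,True).reshape(-1,2); print(c,a['p'],[onz(c,q,.004,pw).round(3).tolist() for q in ap])
E
```

```text
clock: 19.62
tool_pos: [0.5195, 0.2219, 0.097]
orientation: [180.0, 28.6, -92.9]
force: [-0.1, 0.3, -5.1]
opening: 0.0116
gripper_force: 30.0
[0.51945519 0.22188586 0.09702946] [-0.12322573  0.34967678 -5.14864457]
top caddy_base 0.49 [323. 178.] [ 0.7692 -0.2829  0.009 ]
top 0.21 [[0.944, -0.161, 0.004], [0.654, -0.103, 0.004], [0.612, -0.298, 0.004], [0.786, -0.374, 0.004], [0.802, -0.408, 0.004], [0.889, -0.425, 0.004]]
side caddy_base 0.63 [179. 242.] [0.5384 0.2452 0.009 ]
side caddy_grip 0.86 [175. 229.] [0.5238 0.2367 0.097 ]
side caddy_grip 0.16 [316. 244.] [ 0.6024 -0.2249  0.097 ]
side tappet_l 0.62 [162. 242.] [0.5155 0.2958 0.014 ]
side tappet_l 0.46 [177. 249.] [0.5028 0.2329 0.014 ]
side tappet_r 0.62 [162. 242.] [0.5155 0.2958 0.014 ]
side tappet_r 0.46 [177. 249.] [0.5028 0.2329 0.014 ]
wrist caddy_grip 0.71 [278. 285.] [0.5189 0.2182 0.097 ]
wrist tappet_l 0.79 [216. 169.] [0.5575 0.215  0.014 ]
wrist tappet_l 0.71 [335. 173.] [0.4829 0.2222 0.014 ]
wrist tappet_r 0.79 [216. 169.] [0.5575 0.215  0.014 ]
wrist tappet_r 0.71 [335. 173.] [0.4829 0.2222 0.014 ]
wrist 0.89 [[0.603, 0.134, 0.004], [0.606, 0.198, 0.004], [0.592, 0.188, 0.004], [0.44, 0.196, 0.004], [0.431, 0.209, 0.004], [0.426, 0.144, 0.004]]
```

```bash
python3 -m inch '0.0024 0 0.0044 0 0 0;0.0048 0 0.0088 0 0 0;0.0048 0 0.0088 0 0 0'; python3 -m inch '0.0016 0 0.0029 0 0 0;0.0016 0 0.0029 0 0 0';python3 -m inch '0.0016 0 0.0029 0 0 0;0.0016 0 0.0029 0 0 0'
```

```text
clock: 20.77
tool_pos: [0.5194, 0.2219, 0.0938]
orientation: [180.0, 28.6, -92.9]
force: [0.3, 0.7, -5.8]
opening: 0.0117
gripper_force: 30.0
clock: 20.93
tool_pos: [0.5195, 0.222, 0.0936]
orientation: [180.0, 28.6, -92.9]
force: [-2.9, -0.9, 0.2]
opening: 0.0118
gripper_force: 30.0
clock: 21.1
tool_pos: [0.5196, 0.2224, 0.0934]
orientation: [-180.0, 28.7, -92.9]
force: [-3.8, 0.3, 6.0]
opening: 0.012
gripper_force: 30.0
```

```bash
python3 -m inch '0.0012 0 0.002 0 0 0;0.0012 0 0.002 0 0 0;0.0012 0 0.002 0 0 0'; python3 -m inch '0 0 0 0 0 0;0 0 0 0 0 0;0 0 0 0 0 0;0 0 0 0 0 0' 0.6; python3 -m inch '0 0 0 0 0 0;0 0 0 0 0 0;0 0 0 0 0 0;0 0 0 0 0 0' 0; python3 - <<'E'
from h import *
save('side','side8.png');save('wrist','w8.png')
a=cv2.imread('pics/side8.png')[140:350,60:340]; b=cv2.imread('pics/w8.png')
cv2.imwrite('pics/f8.png',np.hstack([cv2.resize(a,(400,300)),cv2.resize(b,(400,300))]))
E
```

```text
clock: 21.35
tool_pos: [0.5196, 0.2228, 0.0933]
orientation: [-180.0, 28.7, -92.8]
force: [-5.8, 0.2, 11.6]
opening: 0.0117
gripper_force: 30.0
clock: 21.68
tool_pos: [0.52, 0.2219, 0.0917]
orientation: [-180.0, 28.6, -92.9]
force: [-0.6, -0.8, 0.2]
opening: 0.0179
gripper_force: 0.0
clock: 22.02
tool_pos: [0.5197, 0.2218, 0.0915]
orientation: [180.0, 28.6, -92.9]
force: [-0.3, -0.1, 0.1]
opening: 0.0387
gripper_force: 0.0
```

View pics/f8.png

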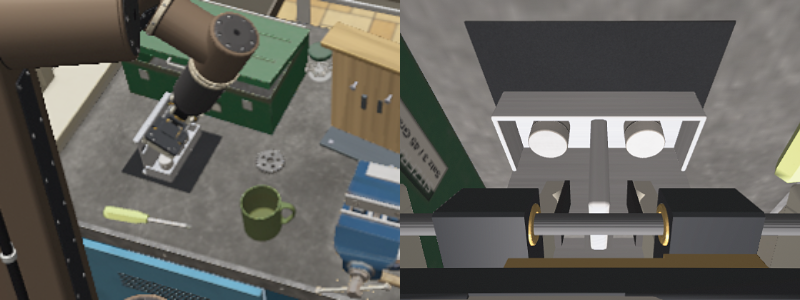

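The caddy stands centred on the mat with a tappet each side of the web, and the fingers are clear of it. I'll retreat along the tool axis.

```bash
python3 -m inch '0 0 -0.02 0 0 0;0 0 -0.06 0 0 0;0 0 -0.12 0 0 0;0 0 -0.2 0 0 0;0 0 -0.3 0 0 0;0 0 -0.4 0 0 0;0 0 -0.48 0 0 0;0 0 -0.5 0 0 0;0 0 -0.5 0 0 0;0 0 -0.5 0 0 0'; python3 - <<'E'
from h import *
p=camera_params('wrist'); save('wrist','w9.png')
for t,z in (('caddy_base',.004),('caddy_grip',.094),('tappet_l',.01),('mat',0)):
    for a in landmark_of('wrist',t)[:2]: print(t,round(a['p'],2),onz('wrist',a['uv'],z,p).round(4))
# expected rim corners for an upright caddy at (.52,.231), yaw 87
C=R.from_euler('z',87,degrees=True)
for X in [(-.066,.078,.034),(-.066,-.078,.034),(-.004,.078,.125),(-.004,-.078,.125)]: print(X,proj('wrist',np.array([.52,.231,.004])+C.apply(np.array(X)+[.028,0,0]),p).round(1))
for a in cut_out('wrist','caddy')[:1]: print(a['rect'],a['p'])
save('side','side9.png')
for t in ('mug','sprocket','piston'):
    for a in landmark_of('side',t)[:1]: print(t,np.round(a['uv'],1),onz('side',a['uv'],0).round(3))
E
```

```text
clock: 22.95
tool_pos: [0.5158, 0.1498, 0.2238]
orientation: [-179.9, 28.7, -92.9]
force: [0.3, -0.2, -1.1]
opening: 0.0438
gripper_force: 0.0
caddy_base 0.76 [0.5219 0.2267 0.004 ]
caddy_grip 0.63 [0.5208 0.2203 0.094 ]
tappet_l 0.71 [0.5618 0.2156 0.01  ]
tappet_l 0.56 [0.481  0.2236 0.01  ]
(-0.066, 0.078, 0.034) [360.4 139.7]
(-0.066, -0.078, 0.034) [194.9 139.5]
(-0.004, 0.078, 0.125) [365.2 257.6]
(-0.004, -0.078, 0.125) [189.7 257.4]
[189.0, 118.6, 177.1, 145.1] 0.56
sprocket [251.3 254.3] [ 0.567 -0.01   0.   ]
piston [384.8 289. ] [ 0.563 -0.466  0.   ]
```

The caddy outline matches an upright caddy at the mat centre. The sprocket and piston are where they were, and the last picture shows the mug in place.

```bash
python3 -c "
from plant import *
print(get_obs()['qvel'].round(2)); print(close_job())"
```

```text
[-0.09 -0.15  0.08  0.15 -0.03  0.14]
the job is handed in; nothing more can be done
None
```

The job is handed in: the caddy came off to the right (the hidden stop blocked left at about 8 mm) and now stands upright at the mat centre, released, with a tappet each side of its web and the mug, sprocket and piston where they were.

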